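# Open the ratchet clamp of the blue carton

### The arm

A 6-joint arm with a two-finger parallel gripper is mounted at the origin on a cart in front of the work surface, level with it; the furniture and walls round the work are solid. World frame = base frame: x ahead of the robot, y to its left, z up, the work surface at z = 0. Lengths are in m, angles in rad, forces in N, time in s.
With the tool pointing down it reaches from about 0.325 to 0.925 m from the base axis. Payload 3.1 kg.
Tool frame: the origin (TCP) lies midway between the tips of the shut fingers; the grasp point (between the pads) lies 19 mm behind it; z points along the fingers, y is the direction in which the jaws open and shut (so a half turn about z gives the same grasp; the last joint's range is limited). The gripper opens to 85 mm and grips with 20 to 120 N. Pads are 22 mm wide; open, the fingers measure 114 mm over their backs; the gripper's body (76 mm by 85 mm) begins 54 mm behind the grasp point. The pads swing forward as they close: fully open they stand 13 mm farther back than shut.
Start: joints at [1.115, 0.217, 1.613, -0, 1.311, -0.112], TCP at [0.211, 0.588, 0.231] pointing down, gripper open.
Joint ranges: [-2.75, 2.75], [-0.78, 2.1], [0.31, 2.55], [-1.13, 4.27], [0.13, 2.63], [-2.58, 2.58]. Speed limits (rad/s): [2.79, 2.79, 3.14, 3.14, 3.14, 3.14].

### API

Orientations are given as a unit quaternion [x, y, z, w].
In Python, from workcell import r, eyes gives the robot as it stands.
- The arm moves only by the tool servo_tool, never from a script. Its argument "rows" is a list of rows, each an object of numbers: "x", "y", "z": the shift along the tool's x, y, z as a fraction of full scale; "spin": the turn about the tool's z as a fraction of full scale. In form: [{"x": .., "y": .., "z": .., "spin": ..}, ...]. A call has 1 to 5 rows; each row is the pose to reach, as a shift and turn from the pose commanded when the call began, along the tool's axes at that moment; what a row does not reach only later rows make up. Full scale, the value 1, is 10 cm for a shift and 30 degrees for a turn. A row lasts 1/8 s, in which the tool goes at most 62.5 mm and 10.7 degrees, less where a joint would pass 70% of its speed; a pose out of reach is approached as far as the arm can. A call with a number of a shift or a turn outside -1 to 1 is refused whole. A call with a gripper value outside its range is refused whole. "fingers" is the closure, from -1 (fully open) to 1 (shut), so that 0 is half open, set as the call begins (left out, the last holds). The fingers move at their own pace and stop on an object; "grip_force" is the grip in N (left out, the last holds). Time passes only in rows, so rows that repeat a pose let the fingers close. It gives the time, the measured TCP pose, the force and the opening at its end, in the units of the state.
- r.read_state(): the state, without advancing time (a new reading comes with each control period).
- eyes.snapshot(name): name is "scene" or "side" or "wrist"; returns the picture (384x512x3 uint8, red, green, blue); there is no depth.
- eyes.get_calibration(name): a dict with "mtx" (3x3 intrinsics, pixels), "D" ([k1, k2, p1, p2, k3] as OpenCV has them; the pictures are not rectified), "R" (3x3) and "t" (3): a world point X has camera coordinates R X + t. Camera axes: x right, y down, z forward; pixel columns grow to the right and rows downward; lengths in m; the calibration is good to about 2 mm. A picture is of the moment at which its call begins: read the wrist's pose just before it. get_calibration takes no time and is no camera call; for the wrist camera it gives the pose at the moment of the call.
- r.job_done(): hands the job in, once; it reports no verdict.
The state is a dict: "clock": time; "joint_positions": joint angles; "qd": joint speeds; "joint_efforts": joint torques, N m; "eef_pos": TCP position; "orientation": TCP orientation; "contact_force": force on the tool from outside, world axes, zero at the start; "wrist_torque": the same for the moment, N m; "finger_gap": finger opening in m.
Only numpy, scipy, OpenCV 4.12 (cv2) and the standard library are available. Lean on these libraries where they do the work, as an engineer would, in place of code of your own. Each camera call takes 0.05 s, during which the arm holds its last target.

### The job

Open the bench clamp that holds the blue carton so that the carton can be taken out: press its orange ratchet release paddle down, then push the yellow plate of its sliding jaw back along the bar until the jaw stands fully back against the end stop. Leave both cartons lying where they are, and do not release or open the clamp of the brown carton.

Things in the scene. Friction and masses are not known exactly. Their poses are not given: they have to be found in the camera images.
- blue_clamp: the screwed-down bench clamp holding the blue carton (both clamps are alike). Origin: middle of the underside of its aluminium bar (310 mm long, 60 wide, top 16 mm above the bench). x runs along the bar from the green fixed jaw (face at x = -141 mm, 80 wide, top at z = 58) to the green end stop (face at x = +131 mm, top at z = 38); z is up; rack teeth on its +y side
- blue_jaw (a joint): slide of this clamp's jaw along +x, m: 0 = jaws 60 mm apart, 0.100 = fully back at the end stop. Blocked by the ratchet (2 mm play) until the rocker is pressed; then slides with about 3 N and stays where left. Black carriage 112 mm long, 70 wide, deck 34 mm above the bench, with a green jaw plate (80 wide, top at 68 mm) at the carton, the rocker next to it, the yellow push plate at the far end
- blue_rocker (a joint): ratchet release rocker across that clamp's carriage, rad: 0 = pawl engaged, 0.22 = released. It turns about the direction of the bar; its orange paddle goes down by about 12 mm under 3 to 4 N, and it stays down by friction when let go. The pawl is fully clear of the teeth above 0.16
- blue_paddle (a point): middle of the top of the orange release paddle (36 mm along the bar, 34 mm across), which overhangs the clamp's -y side; about 52 mm above the bench when engaged; press it straight down
- blue_push (a point): middle of the yellow push plate's face that looks at the carton (push it here along the clamp's +x). The point is 62 mm above the bench; the plate is 50 mm wide, 12 mm thick, its top 88 mm above the bench; the free deck in front of the face is about 57 mm long up to the rocker
- brown_clamp: the screwed-down bench clamp holding the brown carton (both clamps are alike). Origin: middle of the underside of its aluminium bar (310 mm long, 60 wide, top 16 mm above the bench). x runs along the bar from the green fixed jaw (face at x = -141 mm, 80 wide, top at z = 58) to the green end stop (face at x = +131 mm, top at z = 38); z is up; rack teeth on its +y side
- brown_jaw (a joint): slide of this clamp's jaw along +x, m: 0 = jaws 60 mm apart, 0.100 = fully back at the end stop. Blocked by the ratchet (2 mm play) until the rocker is pressed; then slides with about 3 N and stays where left. Black carriage 112 mm long, 70 wide, deck 34 mm above the bench, with a green jaw plate (80 wide, top at 68 mm) at the carton, the rocker next to it, the yellow push plate at the far end
- brown_rocker (a joint): ratchet release rocker across that clamp's carriage, rad: 0 = pawl engaged, 0.22 = released. It turns about the direction of the bar; its orange paddle goes down by about 12 mm under 3 to 4 N, and it stays down by friction when let go. The pawl is fully clear of the teeth above 0.16
- brown_paddle (a point): middle of the top of the orange release paddle (36 mm along the bar, 34 mm across), which overhangs the clamp's -y side; about 52 mm above the bench when engaged; press it straight down
- brown_push (a point): middle of the yellow push plate's face that looks at the carton (push it here along the clamp's +x). The point is 62 mm above the bench; the plate is 50 mm wide, 12 mm thick, its top 88 mm above the bench; the free deck in front of the face is about 57 mm long up to the rocker
- blue_carton_mid (a point): centre of the blue carton, 68 mm along the bar, 100 mm across, 45 mm high, lying loose on the bar between the jaws
- brown_carton_mid (a point): centre of the brown cardboard carton, 62 mm along the bar, 95 mm across, 48 mm high, lying loose on the bar between the jaws of the other clamp

How it is judged:
On the way, in this order (a step that is already met when the one before it is completed fails the run):
1. the release paddle of the blue carton's clamp is pressed down while its jaw is still closed (value of joint blue_rocker above 0.16 rad and value of joint blue_jaw below 0.03 m), for 0.1 s.
2. the jaw of the blue carton's clamp is fully back at the end stop (value of joint blue_jaw above 0.095 m), for 0.2 s.
At the end, for the whole second after the job is handed in: the blue carton's clamp is open, its jaw at rest within 5 mm of the end stop (joint above 0.095); both cartons lie within 20 mm of where they were; the brown carton's clamp is still closed (jaw below 0.012) with its rocker engaged (below 0.08) (value of joint blue_jaw above 0.095 m and value of joint brown_jaw below 0.012 m and value of joint brown_rocker below 0.08 rad and distance of each of blue_carton_mid, brown_carton_mid from where it was at the start of the episode below 0.02 m and velocity of joint blue_jaw below 0.005 m/s); the robot touches nothing.
It fails at once if the brown carton's clamp is released or opened (value of joint brown_rocker above 0.12 rad or value of joint brown_jaw above 0.015 m).
It fails at once if a carton is shifted by more than 30 mm (distance of any of blue_carton_mid, brown_carton_mid from where it was at the start of the episode above 0.03 m).
It fails at once if a carton is lifted or tipped off the bar (height (world z) of blue_carton_mid above 0.05 m or height (world z) of brown_carton_mid above 0.052 m or angle between any of blue_carton_mid, brown_carton_mid's own z axis and vertical above 0.25 rad).
It also fails if it takes over 38 s, if anything falls off the work surface, if the arm or the gripper's body presses on something with over 40 N, if the wrist force passes 120 N, or if a joint passes its speed limit or range.

## Working session

There is one attempt and no reset: what is moved stays moved. The work goes in short steps, Python scripts to look and compute and a tool call to move; the robot and the scene stay as the last step left them, time stands still between calls to the robot, and variables do not carry over. Pictures are saved under pics/ and viewed, and the job is handed in when it is done.

Besides the shell and the picture viewer there is one more tool, called after ">>>" as a command line: name --argument value ..., lists and objects as JSON in quotes. servo_tool: Moves the arm, as the interface text tells. Its arguments: {"type":"object","properties":{"rows":{"type":"array","items":{"type":"object","properties":{"x":{"type":"number"},"y":{"type":"number"},"z":{"type":"number"},"spin":{"type":"number"}}}},"fingers":{"type":"number"},"grip_force":{"type":"number"}},"required":["rows"]}

```bash
mkdir -p pics; python3 - <<'E'
from workcell import r, eyes
import cv2
s=r.read_state(); print({k:s[k] for k in ('clock','eef_pos','orientation','contact_force','finger_gap')})
for n in ('scene','side','wrist'):
    c=eyes.get_calibration(n); print(n,c)
    im=eyes.snapshot(n); cv2.imwrite(f'pics/{n}0.png',im[:,:,::-1])
E
```

```text
{'clock': 0.0, 'eef_pos': array([0.21027049, 0.58769885, 0.22995879]), 'orientation': array([ 1.71055443e-01,  9.85260666e-01, -1.15544739e-03, -3.48401040e-04]), 'contact_force': array([-0.73198862,  0.37092018, -0.21478242]), 'finger_gap': 0.08512556584251507}
scene {'mtx': array([[379.51429635,   0.        , 251.31007813],
       [  0.        , 379.51429635, 189.31010984],
       [  0.        ,   0.        ,   1.        ]]), 'D': array([-0.03099775,  0.        ,  0.        ,  0.        ,  0.        ]), 'R': array([[ 0.57294796, -0.8194238 ,  0.01659098],
       [-0.56149552, -0.40718762, -0.72036173],
       [ 0.59703719,  0.40341402, -0.69340011]]), 't': array([-0.33406634,  0.35176238,  0.74145612])}
side {'mtx': array([[386.87434703,   0.        , 258.20654752],
       [  0.        , 386.87434703, 188.92419508],
       [  0.        ,   0.        ,   1.        ]]), 'D': array([0.04601012, 0.        , 0.        , 0.        , 0.        ]), 'R': array([[ 0.83805651, -0.54555638, -0.00543297],
       [-0.2562818 , -0.38485723, -0.88668177],
       [ 0.48164397,  0.7444818 , -0.46234828]]), 't': array([-0.45110361,  0.17102045,  0.88156033])}
wrist {'mtx': array([[306.08959165,   0.        , 257.44741107],
       [  0.        , 306.08959165, 194.3467533 ],
       [  0.        ,   0.        ,   1.        ]]), 'D': array([0.01041749, 0.        , 0.        , 0.        , 0.        ]), 'R': array([[ 0.33772208,  0.94123904, -0.00358726],
       [ 0.90642974, -0.3242006 ,  0.27070112],
       [ 0.25363147, -0.09467335, -0.96265676]]), 't': array([-0.6214487 , -0.03517243,  0.37955967])}
```

View pics/scene0.png

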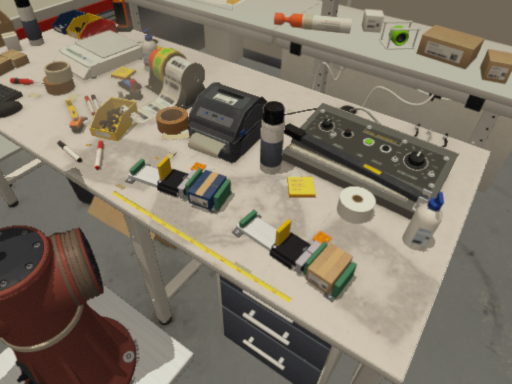

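View pics/side0.png

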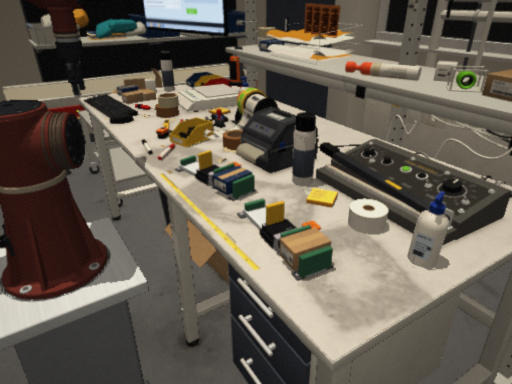

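View pics/wrist0.png

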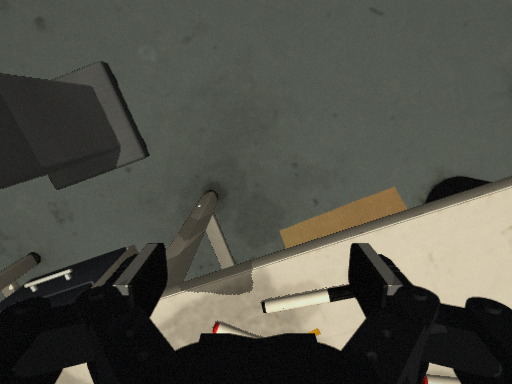

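```bash
python3 - <<'E'
import cv2
a=cv2.imread('pics/scene0.png')[140:240,110:270]; b=cv2.imread('pics/side0.png')[140:220,160:280]
cv2.imwrite('pics/z1.png',cv2.resize(a,None,fx=5,fy=5,interpolation=cv2.INTER_CUBIC))
cv2.imwrite('pics/z2.png',cv2.resize(b,None,fx=6,fy=6,interpolation=cv2.INTER_CUBIC))
E
```

```text
(no output)
```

View pics/z1.png

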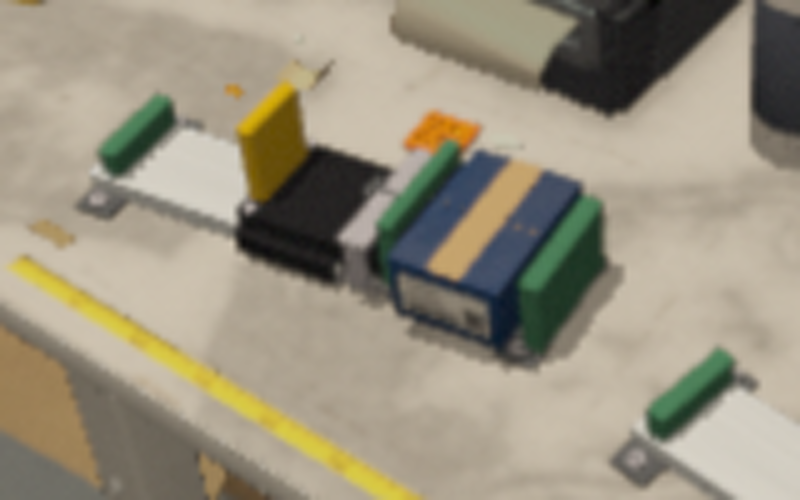

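View pics/z2.png

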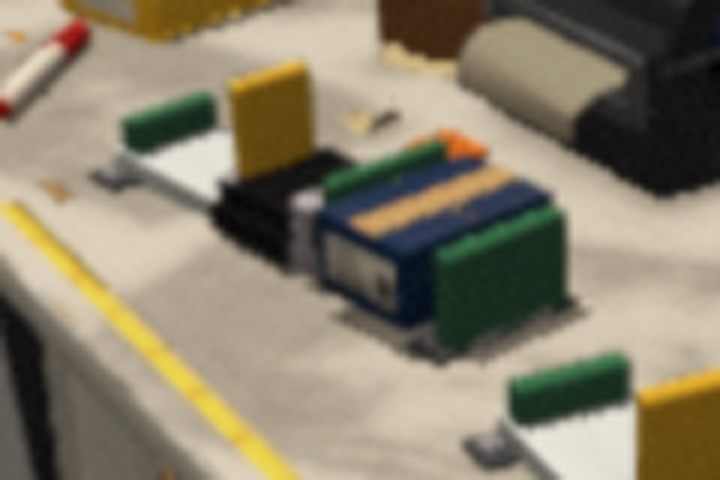

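```bash
cat > h.py <<'E'
import numpy as np, cv2
from workcell import r, eyes
def ray(c,u,v):
    p=cv2.undistortPoints(np.array([[[u,v]]],float),c['mtx'],c['D'])[0,0]
    R,t=np.array(c['R']),np.array(c['t']); return -R.T@t, R.T@np.array([p[0],p[1],1])
def plane(c,u,v,z):
    o,d=ray(c,u,v); return o+d*(z-o[2])/d[2]
def proj(c,X):
    return cv2.projectPoints(np.atleast_2d(np.array(X,float)),cv2.Rodrigues(c['R'])[0],c['t'],c['mtx'],c['D'])[0].reshape(-1,2)
def cen(im,lo,hi,box):
    x0,y0,x1,y1=box; h=cv2.cvtColor(im[y0:y1,x0:x1],cv2.COLOR_BGR2HSV); m=cv2.inRange(h,lo,hi)
    n,l,s,c=cv2.connectedComponentsWithStats(m); i=1+np.argmax(s[1:,4]); return c[i]+[x0,y0],s[i]+[x0,y0,0,0,0]
E
python3 - <<'E'
from h import *
C=eyes.get_calibration('scene');S=eyes.get_calibration('side')
a=cv2.imread('pics/scene0.png')
c,s=cen(a,(4,170,150),(16,255,255),(185,155,215,175));print('orange',c,s,plane(C,*c,.052))
P=lambda x,y,z:print((x,y),plane(C,110+x/5,140+y/5,z).round(4))
Q=lambda x,y,z:print('side',(x,y),plane(S,160+x/6,140+y/6,z).round(4))
print('endstop');P(105,150,.038);P(162,97,.038); Q(122,125,.038);Q(212,95,.038)
print('fixed');P(600,200,.058);P(522,282,.058);Q(437,255,.058);Q(563,210,.058)
print('yellow');P(242,128,.088);P(290,86,.088);P(298,92,.088);Q(230,82,.088);Q(308,64,.088)
print('jaw');P(383,225,.068);P(458,145,.068)
E
```

```text
orange [197. 163.] [195 163   5   1   5] [0.5647379  0.18338515 0.052     ]
endstop
(105, 150) [0.4387 0.3309 0.038 ]
(162, 97) [0.4925 0.34   0.038 ]
side (122, 125) [0.4309 0.3159 0.038 ]
side (212, 95) [0.4916 0.3279 0.038 ]
fixed
(600, 200) [0.5577 0.0559 0.058 ]
(522, 282) [0.482  0.0503 0.058 ]
side (437, 255) [0.4779 0.0406 0.058 ]
side (563, 210) [0.5552 0.0494 0.058 ]
yellow
(242, 128) [0.4625 0.2318 0.088 ]
(290, 86) [0.5049 0.2362 0.088 ]
(298, 92) [0.5036 0.2288 0.088 ]
side (230, 82) [0.4595 0.2267 0.088 ]
side (308, 64) [0.5054 0.2267 0.088 ]
jaw
(383, 225) [0.4644 0.1318 0.068 ]
(458, 145) [0.5386 0.142  0.068 ]
```

```bash
python3 - <<'E'
from h import *
C=eyes.get_calibration('scene')
for n,u,v in (('bottle base',270,165),('printer near corner',232,158),('tape',357,215)):
    print(n,plane(C,u,v,0).round(3))
b=plane(C,270,158,0)
for z in (.15,.2,.25,.3): print(z,proj(C,[b[0],b[1],z]).round(0))
E
```

```text
bottle base [0.737 0.036 0.   ]
printer near corner [0.694 0.153 0.   ]
tape [ 0.7   -0.276  0.   ]
0.15 [[273. 118.]]
0.2 [[274. 104.]]
0.25 [[275.  88.]]
0.3 [[276.  71.]]
```

>>> servo_tool --rows '[{"x":-0.5,"y":-0.36,"z":0,"spin":0},{"x":-1,"y":-0.72,"z":0,"spin":0}]' --fingers 1

```text
clock: 0.4
eef_pos: [0.2807, 0.4859, 0.2307]
orientation: [0.17, 0.985, -0.0, 0.0]
contact_force: [1.4, -0.4, -0.1]
finger_gap: 0.0516
```

>>> servo_tool --rows '[{"x":-0.5,"y":-0.36,"z":0,"spin":0},{"x":-1,"y":-0.72,"z":0,"spin":0}]'

```text
clock: 0.65
eef_pos: [0.3511, 0.3837, 0.231]
orientation: [0.171, 0.985, -0.0, 0.0]
contact_force: [0.3, 0.4, 0.4]
finger_gap: 0.0121
```

>>> servo_tool --rows '[{"x":-0.5,"y":-0.36,"z":0,"spin":0},{"x":-1,"y":-0.72,"z":0,"spin":0}]'

```text
clock: 0.9
eef_pos: [0.4209, 0.2822, 0.2311]
orientation: [0.171, 0.985, 0.0, 0.0]
contact_force: [1.1, 0.4, -0.3]
finger_gap: 0.0001
```

>>> servo_tool --rows '[{"x":-0.4,"y":-0.36,"z":0,"spin":-0.33},{"x":-0.8,"y":-0.72,"z":0,"spin":-0.67},{"x":-0.8,"y":-0.72,"z":0,"spin":-1},{"x":-0.8,"y":-0.72,"z":0,"spin":-1}]'

```text
clock: 1.4
eef_pos: [0.4713, 0.1884, 0.2309]
orientation: [-0.088, 0.996, 0.0, -0.0]
contact_force: [0.0, -0.6, 0.2]
finger_gap: 0.0001
```

```bash
python3 - <<'E'
from h import *
import pickle
s=r.read_state(); print(s['clock'],s['eef_pos'],s['orientation'],s['finger_gap'],s['joint_positions'])
W=eyes.get_calibration('wrist'); im=eyes.snapshot('wrist')[:,:,::-1]; cv2.imwrite('pics/w1.png',im); pickle.dump(W,open('W1.pkl','wb'))
E
```

```text
1.4 [0.47134948 0.18843321 0.23091957] [-8.78588373e-02  9.96132850e-01  1.38889352e-05 -4.12185856e-04] 6.729303138872077e-05 [ 2.41878838e-01 -3.51551885e-02  1.88608130e+00  1.60027579e-04
  1.29147691e+00 -1.50490622e+00]
```

View pics/w1.png

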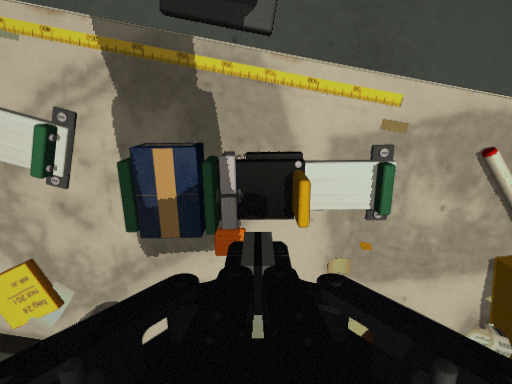

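```bash
python3 - <<'E'
from h import *
import pickle
W=pickle.load(open('W1.pkl','rb')); im=cv2.imread('pics/w1.png')
def rect(lo,hi,box,z,n):
    x0,y0,x1,y1=box; h=cv2.cvtColor(im[y0:y1,x0:x1],cv2.COLOR_BGR2HSV); m=cv2.inRange(h,lo,hi)
    k=max(cv2.findContours(m,cv2.RETR_EXTERNAL,cv2.CHAIN_APPROX_NONE)[0],key=cv2.contourArea)
    q=cv2.boxPoints(cv2.minAreaRect(k))+[x0,y0]
    P=np.array([plane(W,*p,z) for p in q]); print(n,q.round(0).tolist(),'\n',P[:,:2].round(4).tolist(),'mid',P.mean(0).round(4),'sides',np.linalg.norm(np.diff(P,axis=0),axis=1).round(4))
    return P.mean(0)
g=((50,80,30),(90,255,255))
p=rect((3,150,100),(16,255,255),(205,220,255,262),.052,'paddle')
rect((17,150,100),(32,255,255),(285,160,320,235),.088,'plate')
st=rect(*g,(370,150,400,225),.038,'stop'); fj=rect(*g,(112,150,136,240),.058,'fixed'); j=rect(*g,(203,150,219,240),.068,'jaw')
a=cv2.resize(im[130:280,100:420],None,fx=2.5,fy=2.5,interpolation=cv2.INTER_CUBIC);cv2.imwrite('pics/w1z.png',a)
E
```

```text
paddle [[215.0, 228.0], [245.0, 228.0], [245.0, 255.0], [215.0, 255.0]] 
 [[0.5393, 0.1499], [0.5334, 0.1831], [0.5664, 0.1886], [0.5724, 0.1545]] mid [0.5529 0.169  0.052 ] sides [0.0338 0.0334 0.0346]
plate [[298.0, 180.0], [309.0, 180.0], [309.0, 227.0], [298.0, 227.0]] 
 [[0.4615, 0.224], [0.4597, 0.2344], [0.5067, 0.2449], [0.5086, 0.2341]] mid [0.4841 0.2344 0.088 ] sides [0.0105 0.0481 0.011 ]
stop [[377.0, 214.0], [383.0, 162.0], [396.0, 163.0], [389.0, 215.0]] 
 [[0.4948, 0.3305], [0.4353, 0.3208], [0.4346, 0.335], [0.4941, 0.3455]] mid [0.4647 0.333  0.038 ] sides [0.0603 0.0143 0.0604]
fixed [[117.0, 161.0], [128.0, 159.0], [138.0, 231.0], [126.0, 232.0]] 
 [[0.4804, 0.0397], [0.4767, 0.0516], [0.5548, 0.0666], [0.5588, 0.054]] mid [0.5177 0.053  0.058 ] sides [0.0124 0.0795 0.0132]
jaw [[202.0, 161.0], [211.0, 161.0], [215.0, 233.0], [205.0, 233.0]] 
 [[0.4637, 0.128], [0.4614, 0.1377], [0.5381, 0.1522], [0.5405, 0.1418]] mid [0.5009 0.1399 0.068 ] sides [0.01   0.078  0.0106]
```

View pics/w1z.png

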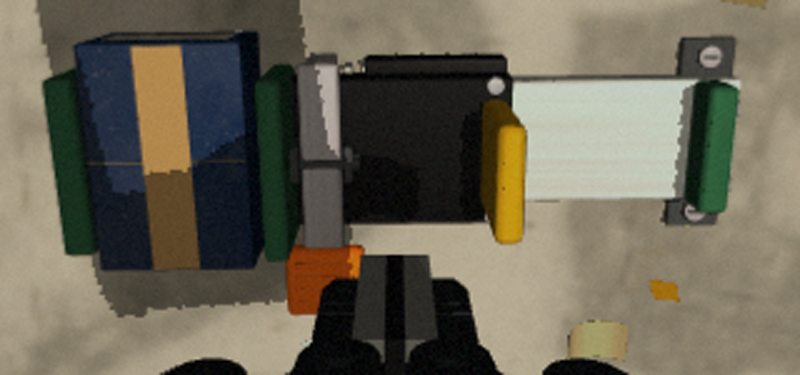

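>>> servo_tool --rows '[{"x":-0.4,"y":-0.15,"z":0.2},{"x":-0.8,"y":-0.3,"z":0.6},{"x":-0.8,"y":-0.3,"z":1},{"x":-0.8,"y":-0.3,"z":1}]'

```text
schema error: expected keys x, y, z, spin
```

>>> servo_tool --rows '[{"x":0,"y":0,"z":0.4},{"x":0,"y":0,"z":0.65},{"x":0,"y":0,"z":0.65}]'

```text
schema error: expected keys x, y, z, spin
```

```bash
python3 - <<'E'
from h import *
s=r.read_state(); print(s['clock'],s['eef_pos'],s['contact_force'])
for n,b in (('scene',(130,130,250,220)),('wrist',None)):
    im=eyes.snapshot(n)[:,:,::-1]
    if b: im=cv2.resize(im[b[1]:b[3],b[0]:b[2]],None,fx=6,fy=6,interpolation=cv2.INTER_CUBIC)
    cv2.imwrite(f'pics/{n}2.png',im)
E
```

```text
1.45 [0.47110349 0.18905279 0.23098281] [ 0.79910185  0.52625399 -0.33194436]
```

View pics/scene2.png

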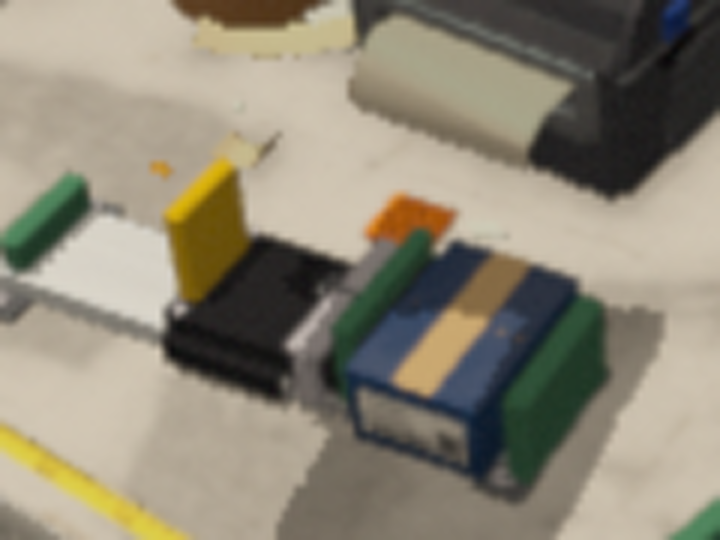

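View pics/wrist2.png

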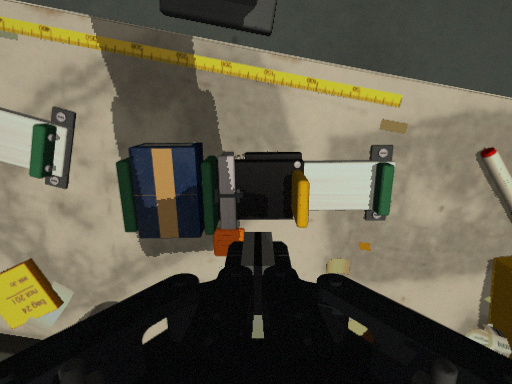

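The moves were refused because every row needs all keys, so the scene hasn't changed. I'll resend them with spin.

>>> servo_tool --rows '[{"x":-0.4,"y":-0.15,"z":0.2,"spin":0},{"x":-0.8,"y":-0.3,"z":0.6,"spin":0},{"x":-0.8,"y":-0.3,"z":1,"spin":0},{"x":-0.8,"y":-0.3,"z":1,"spin":0}]'

```text
clock: 2.05
eef_pos: [0.5516, 0.1741, 0.1268]
orientation: [-0.09, 0.996, -0.0, -0.005]
contact_force: [-0.4, -0.2, -0.2]
finger_gap: 0.0002
```

>>> servo_tool --rows '[{"x":0,"y":0,"z":0.4,"spin":0},{"x":0,"y":0,"z":0.65,"spin":0},{"x":0,"y":0,"z":0.65,"spin":0}]'

```text
clock: 2.42
eef_pos: [0.5539, 0.1746, 0.066]
orientation: [-0.09, 0.996, -0.0, -0.001]
contact_force: [0.3, -0.8, 1.0]
finger_gap: 0.0
```

```bash
python3 - <<'E'
from h import *
s=r.read_state(); print(s['clock'],s['eef_pos'],s['contact_force'])
for n,b in (('scene',(130,100,250,190)),('wrist',None)):
    im=eyes.snapshot(n)[:,:,::-1]
    if b: im=cv2.resize(im[b[1]:b[3],b[0]:b[2]],None,fx=6,fy=6,interpolation=cv2.INTER_CUBIC)
    cv2.imwrite(f'pics/{n}3.png',im)
E
```

```text
2.425 [0.55394596 0.17456371 0.06599592] [ 0.33165114 -0.84897159  0.95637376]
```

View pics/scene3.png

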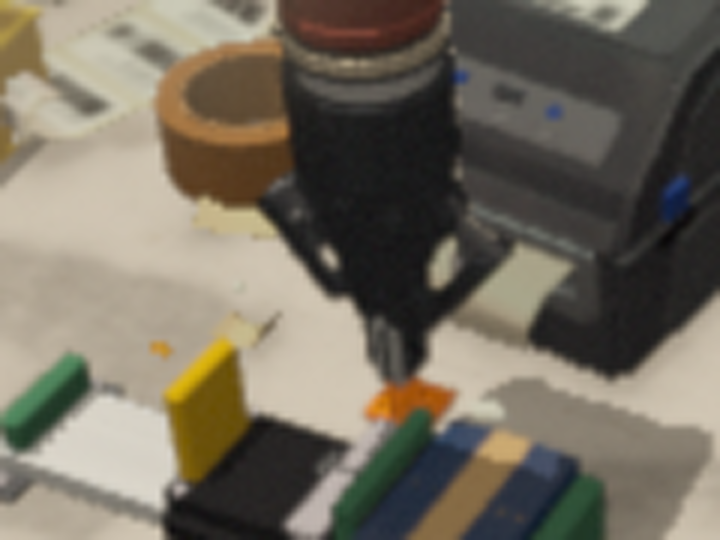

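View pics/wrist3.png

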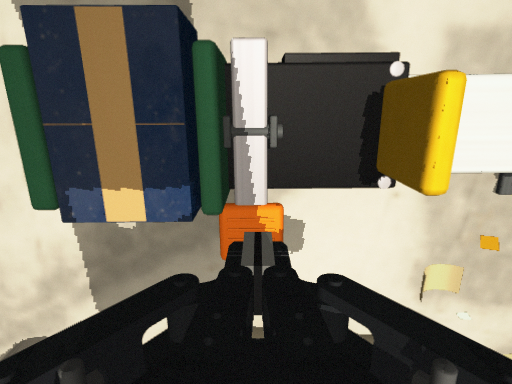

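>>> servo_tool --rows '[{"x":0,"y":0,"z":0.08,"spin":0},{"x":0,"y":0,"z":0.16,"spin":0},{"x":0,"y":0,"z":0.2,"spin":0},{"x":0,"y":0,"z":0.2,"spin":0}]'

```text
clock: 3.02
eef_pos: [0.5565, 0.1742, 0.0468]
orientation: [-0.09, 0.996, 0.0, 0.001]
contact_force: [2.0, -0.1, 1.1]
finger_gap: -0.0
```

>>> servo_tool --rows '[{"x":0,"y":0,"z":0.04,"spin":0},{"x":0,"y":0,"z":0.06,"spin":0},{"x":0,"y":0,"z":0.06,"spin":0}]'

```text
clock: 3.4
eef_pos: [0.5562, 0.1741, 0.041]
orientation: [-0.09, 0.996, 0.0, 0.001]
contact_force: [2.1, 0.2, 5.4]
finger_gap: -0.0001
```

>>> servo_tool --rows '[{"x":0,"y":0,"z":0.02,"spin":0},{"x":0,"y":0,"z":0.03,"spin":0},{"x":0,"y":0,"z":0.03,"spin":0}]'

```text
clock: 3.78
eef_pos: [0.5564, 0.1742, 0.0403]
orientation: [-0.09, 0.996, -0.0, 0.0]
contact_force: [-3.5, -1.2, 18.5]
finger_gap: 0.0004
```

>>> servo_tool --rows '[{"x":0,"y":0,"z":-0.2,"spin":0},{"x":0,"y":0,"z":-0.6,"spin":0},{"x":0,"y":0,"z":-1,"spin":0},{"x":0,"y":0,"z":-1,"spin":0}]'

```text
clock: 4.28
eef_pos: [0.5574, 0.1743, 0.1409]
orientation: [-0.09, 0.996, 0.0, 0.003]
contact_force: [0.0, -0.4, -0.3]
finger_gap: 0.0001
```

```bash
python3 - <<'E'
from h import *
import pickle
s=r.read_state(); print(s['clock'],s['eef_pos'],s['contact_force'],s['orientation'])
W=eyes.get_calibration('wrist');im=np.ascontiguousarray(eyes.snapshot('wrist')[:,:,::-1]);cv2.imwrite('pics/wrist4.png',im);pickle.dump(W,open('W4.pkl','wb'))
E
```

```text
4.275 [0.55740687 0.17434638 0.1409259 ] [ 0.0251422  -0.4339148  -0.27081264] [-8.98098873e-02  9.95954694e-01  2.07198691e-04  2.89645824e-03]
```

View pics/wrist4.png

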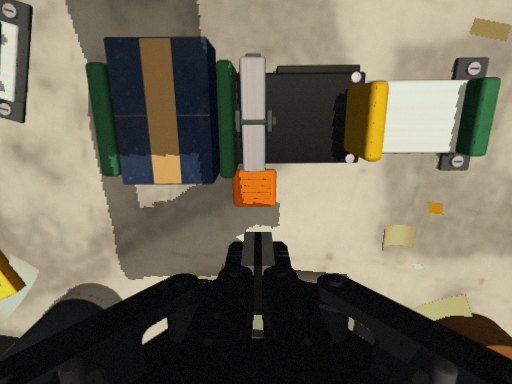

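>>> servo_tool --rows '[{"x":0.3,"y":0.2,"z":0,"spin":0},{"x":0.6,"y":0.39,"z":0,"spin":0},{"x":0.6,"y":0.39,"z":0.1,"spin":0},{"x":0.6,"y":0.39,"z":0.4,"spin":0},{"x":0.6,"y":0.39,"z":0.4,"spin":0}]'

```text
clock: 4.95
eef_pos: [0.486, 0.2003, 0.0931]
orientation: [-0.09, 0.996, -0.001, -0.005]
contact_force: [-0.3, -0.2, 0.1]
finger_gap: -0.0001
```

```bash
python3 - <<'E'
from h import *
s=r.read_state(); print(s['clock'],s['eef_pos'],s['contact_force'])
for n,b in (('scene',(110,100,230,190)),('wrist',None)):
    im=eyes.snapshot(n)[:,:,::-1]
    if b: im=cv2.resize(im[b[1]:b[3],b[0]:b[2]],None,fx=6,fy=6,interpolation=cv2.INTER_CUBIC)
    cv2.imwrite(f'pics/{n}5.png',im)
E
```

```text
4.95 [0.48600488 0.20031619 0.09313212] [-0.30377945 -0.20251105  0.1387668 ]
```

View pics/scene5.png

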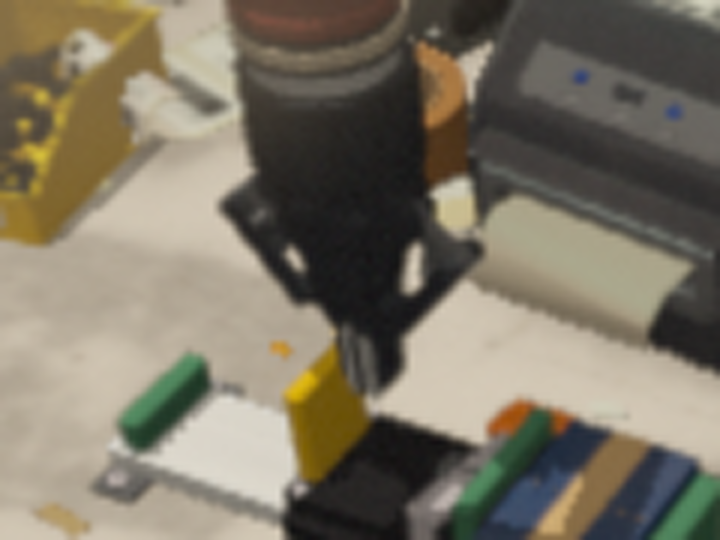

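View pics/wrist5.png

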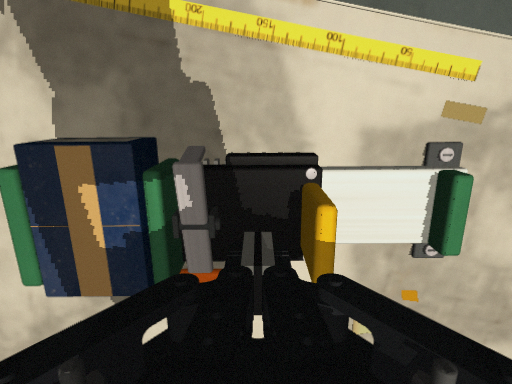

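>>> servo_tool --rows '[{"x":0,"y":0,"z":0.2,"spin":0},{"x":0,"y":0,"z":0.35,"spin":0},{"x":0,"y":0,"z":0.35,"spin":0}]'

```text
clock: 5.42
eef_pos: [0.4885, 0.2012, 0.0612]
orientation: [-0.09, 0.996, -0.0, -0.001]
contact_force: [-0.2, -0.9, 0.1]
finger_gap: -0.0002
```

>>> servo_tool --rows '[{"x":0,"y":0.05,"z":0,"spin":0},{"x":0,"y":0.1,"z":0,"spin":0},{"x":0,"y":0.15,"z":0,"spin":0},{"x":0,"y":0.2,"z":0,"spin":0},{"x":0,"y":0.25,"z":0,"spin":0}]'

```text
clock: 6.05
eef_pos: [0.4854, 0.2262, 0.0628]
orientation: [-0.09, 0.996, -0.0, 0.0]
contact_force: [-0.1, -3.5, 3.0]
finger_gap: -0.0002
```

>>> servo_tool --rows '[{"x":0,"y":0.1,"z":0,"spin":0},{"x":0,"y":0.2,"z":0,"spin":0},{"x":0,"y":0.3,"z":0,"spin":0},{"x":0,"y":0.4,"z":0,"spin":0},{"x":0,"y":0.5,"z":0,"spin":0}]'

```text
clock: 6.68
eef_pos: [0.4759, 0.2762, 0.0623]
orientation: [-0.09, 0.996, -0.0, 0.0]
contact_force: [1.5, -4.2, 3.9]
finger_gap: 0.0002
```

>>> servo_tool --rows '[{"x":0,"y":0.06,"z":0,"spin":0},{"x":0,"y":0.12,"z":0,"spin":0},{"x":0,"y":0.18,"z":0,"spin":0},{"x":0,"y":0.24,"z":0,"spin":0}]'

```text
clock: 7.18
eef_pos: [0.4715, 0.2993, 0.0622]
orientation: [-0.09, 0.996, -0.0, -0.0]
contact_force: [1.4, -2.6, 2.5]
finger_gap: -0.0002
```

>>> servo_tool --rows '[{"x":0,"y":0.04,"z":0,"spin":0},{"x":0,"y":0.08,"z":0,"spin":0},{"x":0,"y":0.12,"z":0,"spin":0},{"x":0,"y":0.12,"z":0,"spin":0}]'

```text
clock: 7.68
eef_pos: [0.4708, 0.3029, 0.0623]
orientation: [-0.092, 0.996, -0.008, -0.001]
contact_force: [4.3, -26.3, 8.6]
finger_gap: 0.0001
```

>>> servo_tool --rows '[{"x":0,"y":0.02,"z":0,"spin":0},{"x":0,"y":0.04,"z":0,"spin":0},{"x":0,"y":0.04,"z":0,"spin":0}]'

```text
clock: 8.05
eef_pos: [0.4707, 0.303, 0.0623]
orientation: [-0.092, 0.996, -0.012, -0.001]
contact_force: [6.6, -37.2, 12.3]
finger_gap: 0.0001
```

>>> servo_tool --rows '[{"x":0,"y":-0.16,"z":0,"spin":0},{"x":0,"y":-0.3,"z":0,"spin":0},{"x":0,"y":-0.3,"z":-0.3,"spin":0},{"x":0,"y":-0.3,"z":-0.8,"spin":0},{"x":0,"y":-0.3,"z":-1,"spin":0}]'

```text
clock: 8.68
eef_pos: [0.4755, 0.2869, 0.1654]
orientation: [-0.09, 0.996, 0.002, 0.002]
contact_force: [-1.2, 0.1, 0.4]
finger_gap: 0.0002
```

>>> servo_tool --rows '[{"x":-0.4,"y":-0.4,"z":-0.4,"spin":0},{"x":-0.4,"y":-0.4,"z":-0.4,"spin":0},{"x":-0.4,"y":-0.4,"z":-0.4,"spin":0}]'

```text
clock: 9.05
eef_pos: [0.5205, 0.2535, 0.2021]
orientation: [-0.09, 0.996, 0.001, -0.0]
contact_force: [-0.6, 0.6, -0.4]
finger_gap: 0.0003
```

```bash
python3 - <<'E'
from h import *
import pickle
s=r.read_state(); print(s['clock'],s['eef_pos'],s['contact_force'])
W=eyes.get_calibration('wrist')
im=np.ascontiguousarray(eyes.snapshot('wrist')[:,:,::-1]);cv2.imwrite('pics/w6.png',im);pickle.dump(W,open('W6.pkl','wb'))
im=eyes.snapshot('scene')[:,:,::-1]; cv2.imwrite('pics/scene6f.png',im)
cv2.imwrite('pics/scene6.png',cv2.resize(im[140:300,110:370],None,fx=3,fy=3,interpolation=cv2.INTER_CUBIC))
E
```

```text
9.05 [0.52045497 0.25345609 0.20205798] [-0.61040579  0.59971745 -0.38139112]
```

View pics/w6.png

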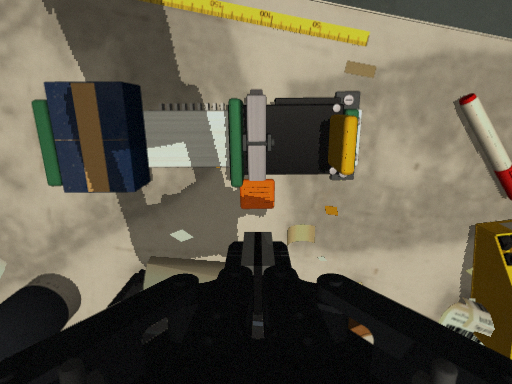

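View pics/scene6.png

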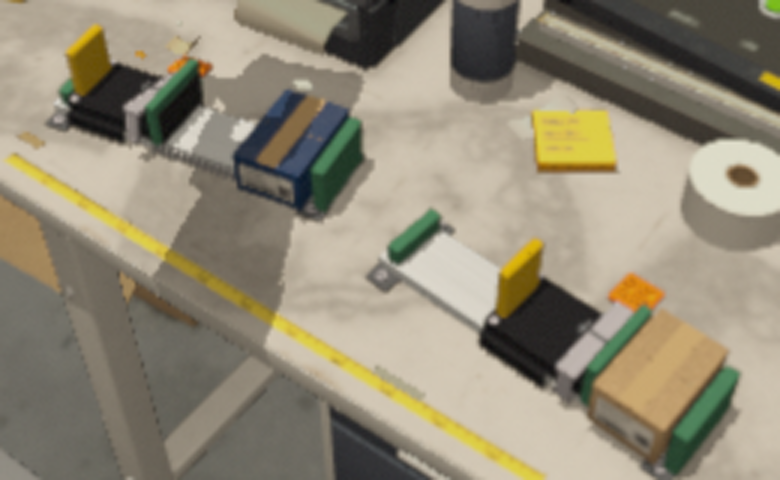

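```bash
python3 - <<'E'
from h import *
import pickle
def rect(f,w,lo,hi,box,z):
    W=pickle.load(open(w,'rb'));im=cv2.imread(f);x0,y0,x1,y1=box
    m=cv2.inRange(cv2.cvtColor(im[y0:y1,x0:x1],cv2.COLOR_BGR2HSV),lo,hi)
    k=max(cv2.findContours(m,cv2.RETR_EXTERNAL,cv2.CHAIN_APPROX_NONE)[0],key=cv2.contourArea)
    return plane(W,*(cv2.boxPoints(cv2.minAreaRect(k)).mean(0)+[x0,y0]),z)
g=((50,80,30),(90,255,255))
a=rect('pics/w1.png','W1.pkl',*g,(203,150,219,240),.068);b=rect('pics/w6.png','W6.pkl',*g,(225,90,247,195),.068)
print('jaw',a,b,np.linalg.norm(b-a))
t=((8,60,50),(25,255,255))
a=rect('pics/w1.png','W1.pkl',*t,(145,140,190,245),.061);b=rect('pics/w6.png','W6.pkl',*t,(65,75,115,200),.061)
print('carton tape',a,b,np.linalg.norm(b-a))
E
```

```text
jaw [0.49966396 0.13965527 0.068     ] [0.48490607 0.22539315 0.068     ] 0.08699873973529765
carton tape [0.50906853 0.09570031 0.061     ] [0.50458953 0.09334814 0.061     ] 0.005059070051907389
```

```bash
python3 - <<'E'
import cv2
im=cv2.imread('pics/w6.png')
cv2.imwrite('pics/w6z.png',cv2.resize(im[75:215,220:380],None,fx=5,fy=4.2,interpolation=cv2.INTER_CUBIC)[:600])
im=cv2.imread('pics/scene6f.png')
cv2.imwrite('pics/s6z.png',cv2.resize(im[140:200,110:190],None,fx=9,fy=9,interpolation=cv2.INTER_CUBIC))
E
```

```text
(no output)
```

View pics/w6z.png

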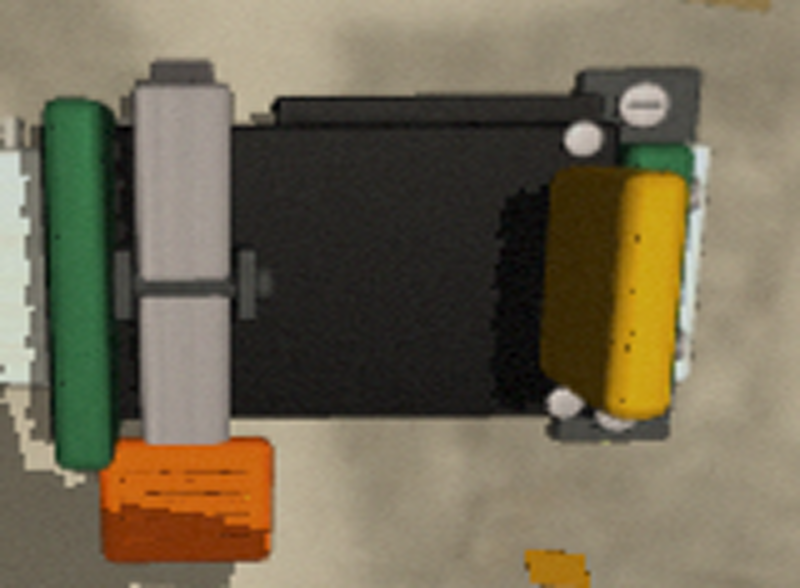

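View pics/s6z.png

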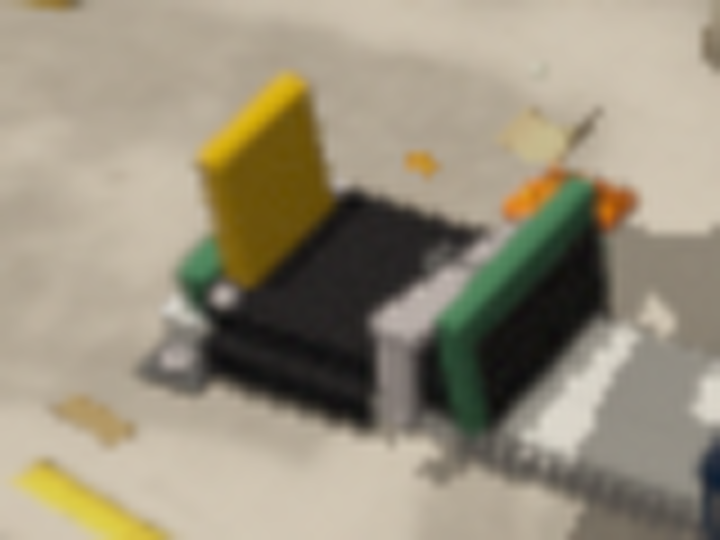

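```bash
python3 - <<'E'
from workcell import r
print(r.job_done()); print(r.read_state()['clock'])
E
```

```text
the job is handed in; nothing more can be done
None
the job is handed in; nothing more can be done
```

The blue carton's clamp is open and the job is handed in, at about 9 s of the 38 s allowed. No verdict was reported.

**What I did:** I pressed the orange paddle with the shut fingers. It went down about 12 mm to its hard stop, where the force jumped to about 18 N. I then pushed the yellow plate back with 3–4 N until it stopped hard at about 37 N. That was the wrist reading for the fingers pushing the jaw. It is below the 120 N wrist limit but close to the 40 N body-press limit. After that I backed off and raised the arm clear of everything.

**Last checks:**
- **Blue jaw:** in both the wrist and scene pictures the carriage sits directly against the green end stop.
- **Blue carton:** its tape stripe measured 5 mm from its first position, within the measuring error.
- **Brown clamp and carton:** they look unchanged in the scene picture. I did not measure them.

**Disagreement:** the colour mask gave a jaw travel of 87 mm, while about 92 mm was expected. Measured from the fixed jaw, though, the final position came out about 3 mm beyond fully back. I put the shortfall down to the first jaw measurement, and relied on the visible contact and the hard-stop force instead.

Two move calls were refused because I left out the spin value. They moved nothing, and I resent them.

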